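Slide a flat tin under the scanner head and start the scan

ROBOT

A 7-joint arm with a two-finger parallel gripper is mounted at the origin on the work surface. World frame = base frame: x ahead of the robot, y to its left, z up, the work surface at z = 0. Lengths are in m, angles in rad, forces in N, time in s.
With the tool pointing down it reaches from about 0.4 to 0.875 m from the base axis. Payload 19.3 kg.
Tool frame: the origin (TCP) lies midway between the tips of the shut fingers; the grasp point (between the pads) lies 19 mm behind it; z points along the fingers, y is the line along which they close (so a half turn about z gives the same grasp; the last joint's range is limited). The gripper opens to 85 mm and grips with 20 to 120 N. Pads are 22 mm wide; open, the fingers measure 114 mm over their backs; the gripper's body (76 mm by 85 mm) begins 54 mm behind the grasp point. The pads swing forward as they close: fully open they stand 13 mm farther back than shut.
Start: joints at [1.22, 0.521, -0.036, 1.599, 0.021, 1.021, -0.113], TCP at [0.173, -0.601, 0.231] pointing down, gripper open.
Joint ranges: [-2.91, 2.91], [-0.3, 2.13], [-1.5, 1.42], [0.17, 2.43], [-1.26, 4.41], [0.16, 1.93], [-2.52, 2.52]. Speed limits (rad/s): [1.89, 1.89, 2.39, 2.39, 3.01, 3.01, 3.01].

INTERFACE

Orientations are given as [roll, pitch, yaw] about the fixed x, y, z axes, in that order (R = Rz(yaw) Ry(pitch) Rx(roll)).
In Python, from workcell import bot gives the robot as it stands.
- The arm moves only by the tool move_arm, never from a script. Its argument "moves" is a list that holds one entry, the list of rows, each a list of 7 numbers: the opening, from 0 (shut) to 1 (fully open), then the shift along the tool's x, y, z in units of 1000 mm (1.0 is 1000 mm), then the turn, a rotation vector about the tool's x, y, z in units of 2 pi rad (1.0 is 2 pi rad). A call has 1 to 5 rows; each row is the pose to reach, as a shift and turn from the pose commanded when the call began, along the tool's axes at that moment, turning the shorter way round; what a row does not reach only later rows make up. A row lasts 1/10 s, in which the tool goes at most 50 mm and 8.59 degrees, less where a joint would pass 70% of its speed; a pose out of reach is approached as far as the arm can. A call with a number of a shift or a turn outside -1 to 1 is refused whole. A call with a gripper value outside its range is refused whole. The fingers move at their own pace and stop on an object; "force" is the grip in N (left out, the last holds). Time passes only in rows, so rows that repeat a pose let the fingers close. It gives the time, the measured TCP pose, the force, the opening and the grip force at its end, in the units of the state.
- bot.observe(): the state, without advancing time (a new reading comes with each control period).
- bot.grab_frame(name): name is "scene" or "top" or "wrist"; returns the picture (400x640x3 uint8, red, green, blue); there is no depth.
- bot.camera_params(name): a dict with "vertical_fov" (degrees; the focal length in pixels is half the picture's height over the tangent of half this angle, whatever the lens; pixels are square), "cx", "cy" (the principal point, pixels), "R" (3x3) and "t" (3): a world point X has camera coordinates R X + t. Camera axes: x right, y down, z forward; pixel columns grow to the right and rows downward; lengths in m; the calibration is good to about 2 mm. A picture is of the moment at which its call begins: read the wrist's pose just before it. camera_params takes no time and is no camera call; for the wrist camera it gives the pose at the moment of the call.
- bot.job_done(): hands the job in; it is judged then, once.
The state is a dict: "clock": time; "qpos": joint angles; "qd": joint speeds; "joint_efforts": joint torques, N m; "position": TCP position; "tool_rot": TCP orientation; "force": force on the tool from outside, world axes, zero at the start; "moment": the same for the moment, N m; "grip_width": finger opening in m; "finger_force": force on a finger pad.
Only numpy, scipy, OpenCV 4.12 (cv2) and the standard library are available. Lean on these libraries where they do the work, as an engineer would, in place of code of your own. Each camera call takes 0.05 s, during which the arm holds its last target. There are 200 camera calls.

TASK

Feed the flat lidded tin lengthways between the guide rails and slide it under the low scanner head until it is fully home on the stop behind it; press it there for about half a second with roughly 10 N (a kilo's push, on top of the little it takes to slide it), and never load the scanner with more than 25 N through the tin. Then back off, leaving the tin home, press the start key fully down and let go. Leave the deep tin, the jar and the cup where they stand.

Things in the scene. Friction and masses are not known exactly. Their poses are not given: they have to be found in the camera images.
- tin: flat lidded steel tin, 180 long (its x) x 62 wide (its y) x 30 mm high, the same both ways round; 0.35 to 0.7 kg, unknown; sliding it on the table takes 2 to 8 N. Origin: centre of its underside. Push on the flat narrow end face; it may also be gripped across its 62 mm width
- gantry: scanner gantry, fixed to the table: a white head over a lane between two rails. Origin: on the table, on the lane's centre line, under the front (entry) edge of the head; x points along the lane in the push direction, y to the left of it, z up. The lane's floor is the table. The points lane, head and stop_zone, below, share its axes; their x, y are given in its frame
- lane (a point): same point as the gantry's origin. Steel rails 20 mm high, 8 mm thick, 66 mm apart (2 mm play each side of the tin), from x = -40 to +135 mm; from x = -40 back to -81 mm they flare to a mouth 90 mm wide
- head (a point): centre of the underside of the scanner head. Head: x = 0 to 70 mm, y = -88 to +88 mm, underside 36 mm and top 114 mm above the table: the tin passes under it, a gripper does not
- stop_zone (a point): middle of the zone behind the head where the stop may be, 107 mm past the head's front edge, 15 mm up. The stop is a rigid steel plate across the lane, clamped anywhere from 13 mm before to 13 mm beyond this point; not measured: find it by feel. With the tin home its rear end is 60 to 86 mm in front of the head
- tongue (a joint): sprung brass tongue, 14 mm wide, that sticks out 8 mm from the stop's face towards the entry; value in m: 0 = free, 0.008 = pushed flush with the stop's face (tin home; above 0.006 counts). It pushes back with only 0.4 to 1 N, which does not move the tin
- start (a joint): start key, travel in m: 0 = up, 0.006 = fully down (above 0.0045 counts); a spring that takes about 5 N fully down and comes back by itself
- start_top (a point): centre of the top of the round grey start key (28 mm across), on a grey box 40 mm high beside the lane's mouth; pressed straight down
- deep_tin: bystander: deep lidded tin 166 x 96 x 61 mm, does not fit under the head. Origin: centre of underside
- shaker: bystander: glass jar with steel cap, 52 mm across, 80 mm high. Origin: centre of underside
- cup: bystander: steel cup, 72 mm across, 80 mm high. Origin: centre of underside
Not all that is in view belongs to the job. Leave any turquoise look-alike of the tin alone.

How it is judged:
By the outcome, as a careful person would: the job done as asked, in the order asked, and still so for the second after the job is handed in, with the robot touching nothing.
It also fails if it takes over 64 s, if anything falls off the work surface, if the arm or the gripper's body presses on something with over 40 N, if the wrist force passes 120 N, or if a joint passes its speed limit or range.

## Working session

There is one attempt and no reset: what is moved stays moved. The work goes in short steps, Python scripts to look and compute and a tool call to move; the robot and the scene stay as the last step left them, time stands still between calls to the robot, and variables do not carry over. Pictures are saved under pics/ and viewed, at most 10 in all, crops included, and the job is handed in when it is done.

Besides the shell and the picture viewer there is one more tool, called as a command line: name --argument value ..., lists and objects as JSON in quotes. move_arm: Moves the arm, as the interface text tells. Shifts and turns lie within -1 to 1; 1 stands for 1000 mm of shift or 2 pi rad of turn. Its arguments: {"type":"object","properties":{"moves":{"type":"array"},"force":{"type":"number"}},"required":["moves"]}

```bash
mkdir -p pics
cat > h.py <<'E'
import numpy as np,cv2
from workcell import bot
def save(n,f,crop=None,s=1):
    im=bot.grab_frame(n)
    if crop: x0,y0,x1,y1=crop; im=im[y0:y1,x0:x1]
    cv2.imwrite('pics/'+f,cv2.resize(im[:,:,::-1],None,fx=s,fy=s,interpolation=cv2.INTER_CUBIC))
def ray(n,u,v,z,P=None):
    P=P or bot.camera_params(n);f=200/np.tan(np.radians(P['vertical_fov'])/2)
    R=np.array(P['R']);t=np.array(P['t']);c=-R.T@t
    d=R.T@np.array([(u-P['cx'])/f,(v-P['cy'])/f,1])
    return c+d*(z-c[2])/d[2]
def proj(n,X):
    P=bot.camera_params(n);f=200/np.tan(np.radians(P['vertical_fov'])/2)
    q=np.array(P['R'])@np.array(X)+np.array(P['t']);return q[:2]/q[2]*f+[P['cx'],P['cy']]
E
python3 - <<'E'
from h import *
save('top','top.png',s=1.25);save('scene','scene.png',s=1.25)
print(bot.camera_params('top'));print(bot.observe())
E
```

```text
{'vertical_fov': 56.98505672687059, 'cx': 322.4920977667983, 'cy': 205.89602452992094, 'R': array([[-0.00569742, -0.99998248,  0.00160329],
       [-0.98470438,  0.00533115, -0.17415186],
       [ 0.17414026, -0.00257099, -0.9847175 ]]), 't': array([-0.11680639,  0.54065128,  0.85529767])}
{'clock': 0.1, 'qpos': array([ 1.2197927 ,  0.52195128, -0.03630187,  1.59993786,  0.02121968,
        1.0210844 , -0.11282337]), 'qd': array([ 0.00084306, -0.00214137, -0.0003061 , -0.00104821,  0.00093546,
       -0.00127893,  0.00033276]), 'joint_efforts': array([ 2.31528313e-03, -9.28487635e+01,  1.98310442e+00, -3.70533478e+01,
        1.80572947e-02,  5.42091730e-03,  4.87393481e-05]), 'position': array([ 0.17307314, -0.60025619,  0.23079023]), 'tool_rot': array([-3.14060186e+00,  9.81158754e-05,  2.80757219e-01]), 'force': array([-0.86847923, -0.44064002,  0.27994797]), 'moment': array([-0.02577712, -0.04786243, -0.02413286]), 'finger_force': 0.0, 'grip_width': 0.08533198915149173}
```

View pics/top.png

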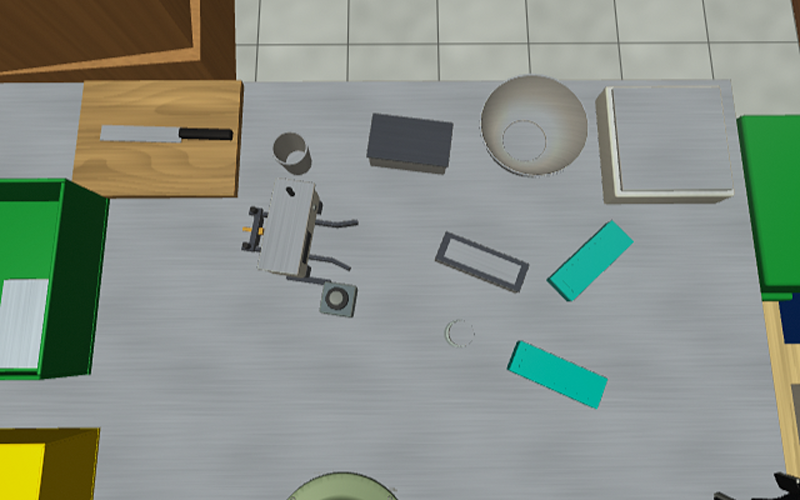

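View pics/scene.png

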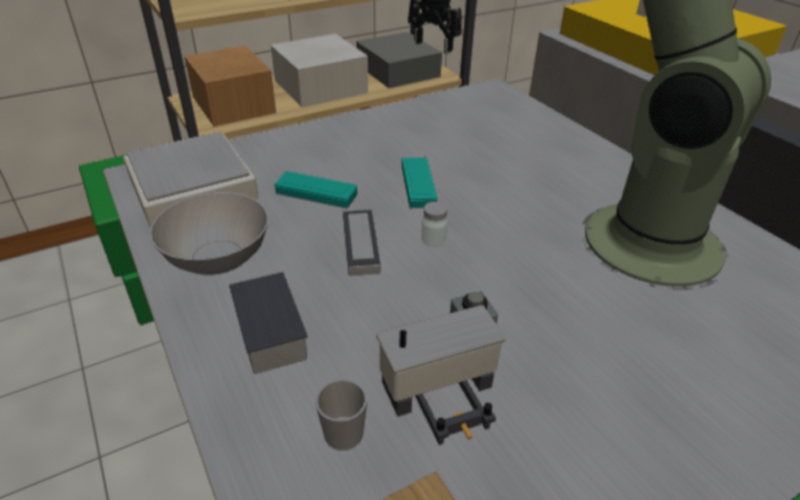

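Top view (1.25x): the flat tin is the steel lid with a dark rim at (482,262). Look-alikes are the turquoise bars at (590,260) and (557,375); the deep tin is at (410,143). The gantry head is at (290,230), with its mouth opening to the right at (350,245), and the start key is at (338,298). I choose (482,262) and check it in a close crop.

Run:
```python
from h import *
save('top','c1.png',(185,130,445,270),3)
```

```text
(no output)
```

View pics/c1.png

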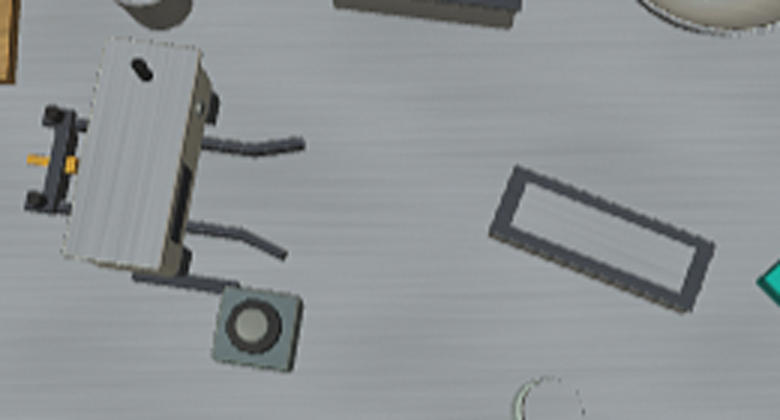

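Run:
```python
from h import *
g=lambda u,v,z: ray('top',185+(u+.5)/3-.5,130+(v+.5)/3-.5,z).round(4)
for n,u,v,z in [('tA',517,166,.03),('tB',714,243,.03),('tC',688,308,.03),('tD',490,233,.03),
 ('hA',110,38,.114),('hB',202,49,.114),('hC',163,272,.114),('hD',65,257,.114),
 ('rU0',203,143,.02),('rU1',252,149,.02),('rU2',303,144,.02),('rL0',190,228,.02),('rL1',240,235,.02),('rL2',286,254,.02),('key',252,325,.05),('jar',545,405,.08)]:
  print(n,g(u,v,z))
P=bot.camera_params('top');print(-np.array(P['R']).T@P['t'])
```

```text
tA [ 0.5962 -0.2073  0.03  ]
tB [ 0.5297 -0.3696  0.03  ]
tC [ 0.4756 -0.3453  0.03  ]
tD [ 0.5391 -0.1835  0.03  ]
hA [0.6804 0.1159 0.114 ]
hB [0.6711 0.044  0.114 ]
hC [0.4963 0.0685 0.114 ]
hD [0.508  0.1425 0.114 ]
rU0 [0.6201 0.0593 0.02  ]
rU1 [0.6146 0.0174 0.02  ]
rU2 [ 0.6188 -0.026   0.02  ]
rL0 [0.5465 0.0682 0.02  ]
rL1 [0.5403 0.026  0.02  ]
rL2 [ 0.5239 -0.0129  0.02  ]
key [0.4618 0.0101 0.05  ]
jar [ 0.3967 -0.2196  0.08  ]
[ 0.38277443 -0.11748768  0.93656929]
```

```bash
cat >> h.py <<'E'
from scipy.spatial.transform import Rotation as Ro
O=np.array([.5835,.058]);YL=81.6
def lane(s,y=0):
    a=np.radians(YL);e=np.array([np.cos(a),np.sin(a)]);return O+s*e+y*np.array([-e[1],e[0]])
def go(x,y,z,yaw):
    o=bot.observe();R0=Ro.from_euler('xyz',o['tool_rot']);R1=Ro.from_euler('xyz',[np.pi,0,np.radians(yaw)])
    print('shift',R0.inv().apply(np.array([x,y,z])-o['position']).round(4),'turn',((R0.inv()*R1).as_rotvec()/2/np.pi).round(4),
     'at',o['position'].round(4),o['tool_rot'].round(3),'F',o['force'].round(1),'w',round(o['grip_width'],4),'t',o['clock'],o['qpos'].round(2))
E
python3 -c "
from h import *
go(.5125,-.332,.15,67.7);print(lane(-.1),lane(-.26))"
```

```text
shift [ 0.4005 -0.1637  0.081 ] turn [-1.000e-04 -0.000e+00 -1.434e-01] at [ 0.1731 -0.6003  0.2309] [-3.141  0.     0.281] F [ 0.6  0.3 -0.1] w 0.0854 t 0.15 [ 1.22  0.52 -0.04  1.6   0.02  1.02 -0.11]
[ 0.5688917  -0.04092723] [ 0.54551841 -0.19921081]
```

move_arm --moves '[[[1, 0.4005, -0.1637, 0.06, 0, 0, -0.1434], [1, 0.4005, -0.1637, 0.06, 0, 0, -0.1434], [1, 0.4005, -0.1637, 0.06, 0, 0, -0.1434], [1, 0.4005, -0.1637, 0.06, 0, 0, -0.1434], [1, 0.4005, -0.1637, 0.06, 0, 0, -0.1434]]]' --force 40

```text
clock: 0.65
position: [0.3687, -0.4455, 0.1967]
tool_rot: [3.142, 0.0, 1.037]
force: [0.8, -0.5, 0.6]
grip_width: 0.0854
finger_force: 0.0
```

```bash
python3 -c "
from h import *
go(.5125,-.332,.17,67.7)"
```

```text
shift [0.1709 0.066  0.0267] turn [ 0.      0.     -0.0231] at [ 0.3687 -0.4455  0.1967] [3.142 0.    1.037] F [ 0.8 -0.5  0.6] w 0.0854 t 0.65 [ 0.96  0.5  -0.26  1.75  0.16  0.91  0.1 ]
```

move_arm --moves '[[[1, 0.171, 0.066, 0.027, 0, 0, -0.0231], [1, 0.171, 0.066, 0.027, 0, 0, -0.0231], [1, 0.171, 0.066, 0.027, 0, 0, -0.0231], [1, 0.171, 0.066, 0.027, 0, 0, -0.0231], [1, 0.171, 0.066, 0.027, 0, 0, -0.0231]]]'

```text
clock: 1.15
position: [0.5157, -0.3293, 0.169]
tool_rot: [-3.141, -0.003, 1.183]
force: [-0.0, -0.1, 0.0]
grip_width: 0.0857
finger_force: 0.0
```

Run:
```python
from h import *
go(.5125,-.332,.0,67.7)
P=bot.camera_params('wrist');print(-np.array(P['R']).T@P['t'],P['vertical_fov'])
np.save('P1.npy',P,allow_pickle=True)
save('wrist','w1.png',s=1.25)
for X in [(.5962,-.2073,.03),(.5297,-.3696,.03),(.4756,-.3453,.03),(.5391,-.1835,.03)]: print(proj('wrist',X).round(1)*1.25)
```

```text
shift [-0.0042 -0.0019  0.169 ] turn [-0.0001 -0.0004  0.0001] at [ 0.5157 -0.3293  0.169 ] [-3.141e+00 -3.000e-03  1.183e+00] F [-0.  -0.1  0. ] w 0.0857 t 1.15 [ 0.68  0.58 -0.31  1.68  0.21  0.91 -0.09]
[ 0.54454397 -0.25790958  0.31035555] 60.13304634257658
[452.75  -13.375]
[444. 275.]
[358.5   272.375]
[344.25  -13.875]
```

View pics/w1.png

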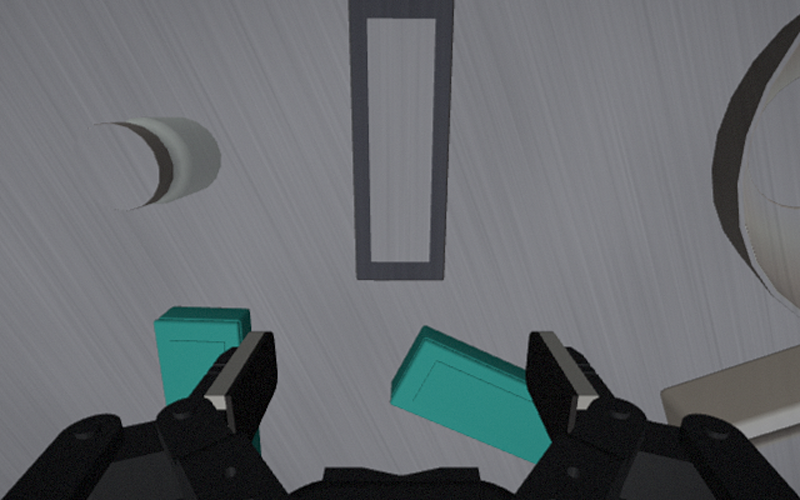

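The wrist view shows the tin's near end at (358–444, 280), within 5 px of the prediction. The turquoise bars lie at (205,320) and (430,330). I check the finger clearance to them.

Run:
```python
from h import *
P=np.load('P1.npy',allow_pickle=True).item()
print('bars',[ray('wrist',u/1.25,v/1.25,.03,P).round(4) for u,v in [(155,322),(250,318),(425,327),(391,404),(540,380)]])
q=[ray('wrist',u/1.25,v/1.25,.03,P) for u,v in [(357,280),(444,280),(349,0),(453,0)]]
print(np.round(q,4)); d=(q[2]+q[3]-q[0]-q[1])/2;a=np.arctan2(d[1],d[0]);print(np.degrees(a)); e=np.array([np.cos(a),np.sin(a)])
r=(q[0]+q[1])[:2]/2
for b in [.02,.03,.04]: print(b,(r+b*e).round(4))
go(*(r+.03*e),.06,np.degrees(a))
```

```text
bars [array([ 0.3274, -0.322 ,  0.03  ]), array([ 0.3921, -0.345 ,  0.03  ]), array([ 0.5054, -0.399 ,  0.03  ]), array([ 0.4575, -0.4502,  0.03  ]), array([ 0.5694, -0.4729,  0.03  ])]
[[ 0.4748 -0.3473  0.03  ]
 [ 0.5308 -0.3702  0.03  ]
 [ 0.5407 -0.1881  0.03  ]
 [ 0.596  -0.2107  0.03  ]]
67.64793646186725
0.02 [ 0.5104 -0.3403]
0.03 [ 0.5142 -0.331 ]
0.04 [ 0.518  -0.3218]
shift [0.0009 0.0004 0.1092] turn [-0.0001 -0.0002 -0.0001] at [ 0.5136 -0.3319  0.1692] [-3.141e+00 -1.000e-03  1.180e+00] F [-0.6 -0.8 -0.3] w 0.0854 t 1.2 [ 0.68  0.58 -0.3   1.68  0.21  0.91 -0.09]
```

move_arm --moves '[[[1, 0.001, 0, 0.04, 0, 0, 0], [1, 0.001, 0, 0.08, 0, 0, 0], [1, 0.001, 0, 0.12, 0, 0, 0], [1, 0.001, 0, 0.15, 0, 0, 0], [1, 0.001, 0, 0.166, 0, 0, 0]]]'

```text
clock: 1.7
position: [0.5105, -0.3338, 0.0016]
tool_rot: [-3.139, 0.0, 1.175]
force: [-0.6, -0.1, 0.4]
grip_width: 0.0852
finger_force: 0.0
```

move_arm --moves '[[[0, 0, 0, 0.002, 0, 0, 0], [0, 0, 0, 0.002, 0, 0, 0], [0, 0, 0, 0.002, 0, 0, 0], [0, 0, 0, 0.002, 0, 0, 0], [0, 0, 0, 0.002, 0, 0, 0]]]' --force 40

```text
clock: 2.2
position: [0.5127, -0.3338, 0.0028]
tool_rot: [3.14, 0.0, 1.176]
force: [-0.4, -1.4, -3.1]
grip_width: 0.0613
finger_force: 45.6
```

```bash
python3 -c "
from h import *
go(*lane(-.26),.001,YL)"
```

```text
shift [ 0.1369 -0.0215  0.0017] turn [ 0.0002  0.0001 -0.0396] at [ 0.5127 -0.3338  0.0028] [3.14  0.    1.176] F [-0.4 -1.4 -3.1] w 0.0613 t 2.2 [ 0.64  0.82 -0.23  1.76  0.3   0.6  -0.17]
```

move_arm --moves '[[[0, 0.028, -0.004, 0, 0, 0, -0.008], [0, 0.055, -0.008, 0, 0, 0, -0.016], [0, 0.082, -0.013, 0, 0, 0, -0.024], [0, 0.11, -0.017, 0, 0, 0, -0.032], [0, 0.137, -0.0215, 0, 0, 0, -0.0396]]]'

```text
clock: 2.7
position: [0.5459, -0.1982, 0.0028]
tool_rot: [3.14, 0.001, 1.426]
force: [0.2, -4.5, 0.1]
grip_width: 0.0614
finger_force: 46.1
```

move_arm --moves '[[[0, 0, 0, 0, 0, 0, 0], [0, 0, 0, 0, 0, 0, 0]]]'

```text
clock: 2.9
position: [0.5463, -0.197, 0.0027]
tool_rot: [3.14, -0.001, 1.427]
force: [0.9, 5.6, 5.1]
grip_width: 0.0611
finger_force: 46.6
```

Run:
```python
from h import *
go(*lane(-.1),.001,YL)
P=bot.camera_params('wrist');np.save('P2.npy',P,allow_pickle=True)
save('wrist','w2.png',s=1.25)
```

```text
shift [ 1.577e-01 -1.000e-04  1.900e-03] turn [ 0.0002 -0.0002  0.0004] at [ 0.5463 -0.197   0.0027] [ 3.140e+00 -1.000e-03  1.427e+00] F [0.9 5.6 5.1] w 0.0611 t 2.9 [ 0.43  0.79 -0.27  1.84  0.36  0.56 -0.21]
```

View pics/w2.png

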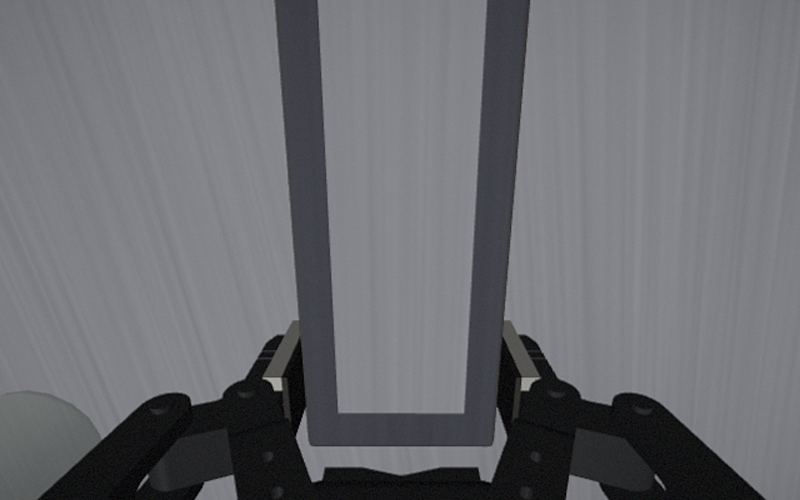

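The tin sits straight in the grip, with its near end at row 445. The wrist camera can't see the lane from here, so I check alignment from the top camera.

Run:
```python
from h import *
save('top','c2.png',(230,155,390,255),5)
```

```text
(no output)
```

View pics/c2.png

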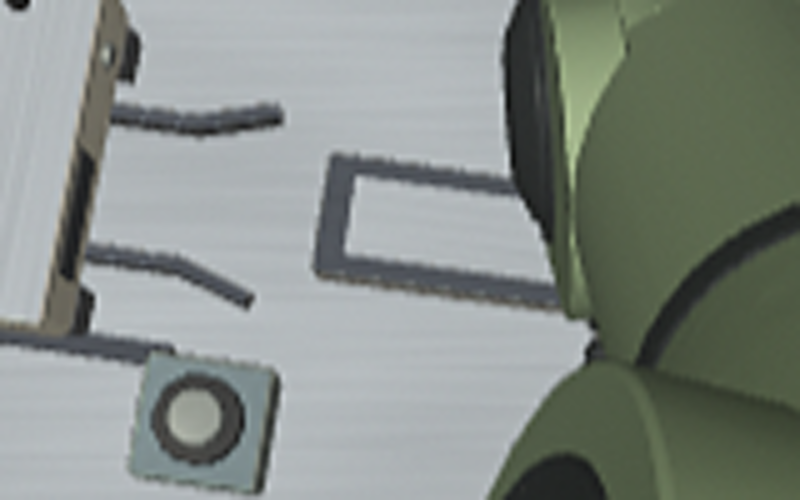

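Run:
```python
from h import *
g=lambda u,v,z: ray('top',230+(u+.5)/5-.5,155+(v+.5)/5-.5,z)
D={n:g(u,v,z) for n,u,v,z in [('U0',112,113,.02),('U1',200,124,.02),('U2',278,113,.02),('L0',90,252,.02),('L1',180,262,.02),('L2',250,297,.02),('fA',335,155,.03),('fB',318,270,.03),('sA',510,182,.03),('sB',550,298,.03),('key',192,416,.046)]}
for n,p in D.items():
  a=np.radians(YL);e=np.array([np.cos(a),np.sin(a)]);d=p[:2]-O;print(n,p.round(4),'lane xy',round(d@e,4),round(d@np.array([-e[1],e[0]]),4))
```

```text
U0 [0.6205 0.0602 0.02  ] lane xy 0.0076 -0.0362
U1 [0.6144 0.015  0.02  ] lane xy -0.038 -0.0369
U2 [ 0.62   -0.0248  0.02  ] lane xy -0.0766 -0.0482
L0 [0.5482 0.0693 0.02  ] lane xy 0.006 0.0366
L1 [0.5428 0.0237 0.02  ] lane xy -0.0398 0.0352
L2 [ 0.5247 -0.0119  0.02  ] lane xy -0.0777 0.0479
fA [ 0.5954 -0.0548  0.03  ] lane xy -0.1099 -0.0283
fB [ 0.5366 -0.0467  0.03  ] lane xy -0.1105 0.0311
sA [ 0.581 -0.143  0.03 ] lane xy -0.1992 -0.0269
sB [ 0.5219 -0.1623  0.03  ] lane xy -0.227 0.0288
key [0.4627 0.0123 0.046 ] lane xy -0.0628 0.1129
```

move_arm --moves '[[[0, 0.02, 0.0012, 0, 0, 0, 0.0003], [0, 0.035, 0.0012, 0, 0, 0, 0.0003], [0, 0.05, 0.0012, 0, 0, 0, 0.0003], [0, 0.06, 0.0012, 0, 0, 0, 0.0003], [0, 0.07, 0.0012, 0, 0, 0, 0.0003]]]' --force 25

```text
clock: 3.5
position: [0.5569, -0.1307, 0.0027]
tool_rot: [3.141, 0.002, 1.422]
force: [-0.1, -7.7, 6.8]
grip_width: 0.0611
finger_force: 46.8
```

move_arm --moves '[[[0, 0.01, 0, 0, 0, 0, 0], [0, 0.02, 0, 0, 0, 0, 0], [0, 0.03, 0, 0, 0, 0, 0], [0, 0.04, 0, 0, 0, 0, 0], [0, 0.05, 0, 0, 0, 0, 0]]]'

```text
clock: 4.0
position: [0.5643, -0.0815, 0.0027]
tool_rot: [3.141, 0.002, 1.421]
force: [-1.4, -8.3, 7.5]
grip_width: 0.0611
finger_force: 46.9
```

```bash
python3 -c "
from h import *
go(*lane(-.115),.001,YL);print(bot.observe()['moment'])"
```

```text
shift [ 0.0258 -0.0015  0.0016] turn [ 0.0002  0.0003 -0.0005] at [ 0.5643 -0.0815  0.0027] [3.141e+00 2.000e-03 1.421e+00] F [-1.4 -8.3  7.5] w 0.0611 t 4.0 [ 0.21  0.77 -0.25  1.87  0.34  0.54 -0.41]
[-1.50789309  0.62508082  0.10475848]
```

move_arm --moves '[[[0, 0.008, 0, 0, 0, 0, 0], [0, 0.016, 0, 0, 0, 0, 0], [0, 0.024, 0, 0, 0, 0, 0], [0, 0.024, 0, 0, 0, 0, 0]]]'

```text
clock: 4.4
position: [0.5681, -0.056, 0.0027]
tool_rot: [3.14, 0.0, 1.423]
force: [-0.3, 3.5, 7.9]
grip_width: 0.0611
finger_force: 46.9
```

move_arm --moves '[[[1, 0, 0, 0, 0, 0, 0], [1, 0, 0, 0, 0, 0, 0], [1, 0, 0, 0, 0, 0, 0], [1, 0, 0, 0, 0, 0, 0]]]'

```text
clock: 4.8
position: [0.5675, -0.0565, 0.002]
tool_rot: [3.142, -0.0, 1.423]
force: [-0.1, 0.3, 0.3]
grip_width: 0.0855
finger_force: 0.0
```

move_arm --moves '[[[1, 0, 0, -0.02, 0, 0, 0], [1, 0, 0, -0.05, 0, 0, 0], [0, -0.04, 0, -0.07, 0, 0, 0], [0, -0.08, 0, -0.07, 0, 0, 0], [0, -0.085, 0, -0.07, 0, 0, 0]]]'

```text
clock: 5.3
position: [0.554, -0.1461, 0.0724]
tool_rot: [3.141, 0.003, 1.417]
force: [0.2, 0.6, -0.1]
grip_width: 0.0437
finger_force: 0.0
```

Run:
```python
from h import *
go(*lane(-.2),.012,YL)
go(*lane(-.2),.012,YL+90)
save('scene','s2.png',(250,220,450,370),4)
```

```text
shift [ 0.0064 -0.0007  0.0604] turn [ 0.0001  0.0004 -0.0012] at [ 0.554  -0.1461  0.0724] [3.141e+00 3.000e-03 1.417e+00] F [ 0.2  0.6 -0.1] w 0.0437 t 5.3 [ 0.36  0.67 -0.3   1.85  0.3   0.67 -0.26]
shift [ 0.0064 -0.0007  0.0604] turn [-0.0003  0.0004 -0.2512] at [ 0.554  -0.1461  0.0724] [3.141e+00 3.000e-03 1.417e+00] F [ 0.2  0.6 -0.1] w 0.0437 t 5.3 [ 0.36  0.67 -0.3   1.85  0.3   0.67 -0.26]
```

View pics/s2.png

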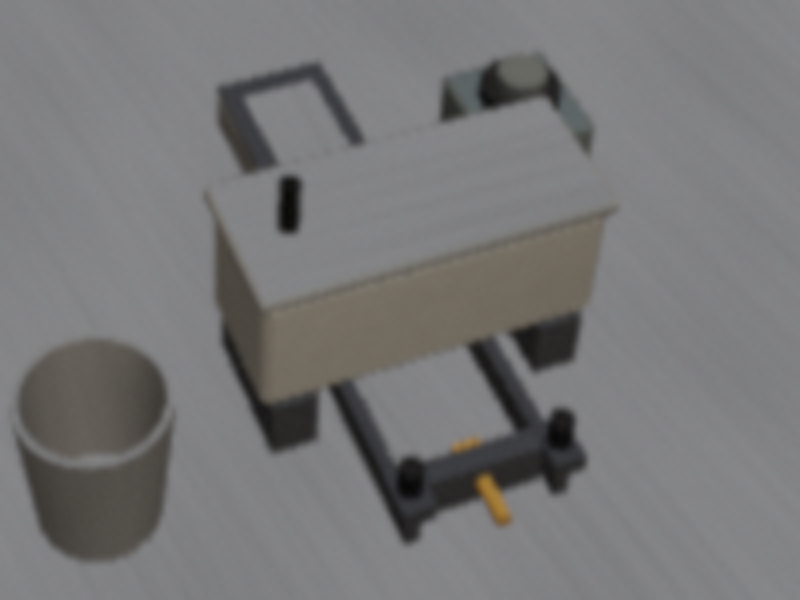

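move_arm --moves '[[[0, 0.002, 0, 0, 0, 0, 0.2488], [0, 0.002, 0, 0, 0, 0, 0.2488], [0, 0.002, 0, 0, 0, 0, 0.2488], [0, 0.002, 0, 0, 0, 0, 0.2488], [0, 0.002, 0, 0, 0, 0, 0.2488]]]'

```text
clock: 5.85
position: [0.5554, -0.1372, 0.0717]
tool_rot: [-3.141, -0.0, 0.668]
force: [0.0, 0.5, 0.4]
grip_width: 0.0001
finger_force: 0.0
```

```bash
python3 -c "
from h import *
go(*lane(-.2),.07,YL-90)"
```

```text
shift [-0.0025  0.0014  0.0017] turn [-1.000e-04  0.000e+00  1.296e-01] at [ 0.5554 -0.1372  0.0717] [-3.141 -0.     0.668] F [0.  0.5 0.4] w 0.0001 t 5.85 [ 0.21  0.65 -0.1   1.86  0.1   0.64 -0.85]
```

move_arm --moves '[[[0, -0.0025, 0.0014, 0, 0, 0, 0.1296], [0, -0.0025, 0.0014, 0, 0, 0, 0.1296], [0, -0.0025, 0.0014, 0, 0, 0, 0.1296], [0, -0.0025, 0.0014, 0, 0, 0, 0.1296], [0, -0.0025, 0.0014, 0, 0, 0, 0.1296]]]'

```text
clock: 6.35
position: [0.5543, -0.1398, 0.0717]
tool_rot: [-3.141, 0.0, -0.082]
force: [0.6, 0.4, 0.1]
grip_width: -0.0002
finger_force: 0.0
```

```bash
python3 -c "
from h import *
go(*lane(-.2),.012,YL-90)"
```

```text
shift [0.     0.0001 0.0597] turn [-0.0001  0.0001  0.0102] at [ 0.5543 -0.1398  0.0717] [-3.141  0.    -0.082] F [0.6 0.4 0.1] w -0.0002 t 6.35 [ 0.07  0.66  0.1   1.87 -0.11  0.62 -1.41]
```

move_arm --moves '[[[0, 0, 0, 0.025, 0, 0, 0.0102], [0, 0, 0, 0.045, 0, 0, 0.0102], [0, 0, 0, 0.0585, 0, 0, 0.0102], [0, 0, 0, 0.0585, 0, 0, 0.0102]]]'

```text
clock: 6.75
position: [0.5533, -0.1401, 0.0118]
tool_rot: [-3.141, 0.003, -0.14]
force: [-0.5, 0.1, 0.0]
grip_width: -0.0004
finger_force: 0.0
```

move_arm --moves '[[[0, 0, -0.01, 0, 0, 0, 0], [0, 0, -0.018, 0, 0, 0, 0], [0, 0, -0.024, 0, 0, 0, 0], [0, 0, -0.03, 0, 0, 0, 0], [0, 0, -0.036, 0, 0, 0, 0]]]'

```text
clock: 7.25
position: [0.5595, -0.1048, 0.0138]
tool_rot: [-3.141, -0.001, -0.141]
force: [-0.1, 0.2, 1.2]
grip_width: 0.0004
finger_force: 0.0
```

```bash
python3 -c "
from h import *
go(*lane(-.1),.013,YL-90)"
```

```text
shift [ 0.0003 -0.0645  0.0008] turn [-0.     -0.0001  0.0009] at [ 0.5595 -0.1048  0.0138] [-3.141e+00 -1.000e-03 -1.410e-01] F [-0.1  0.2  1.2] w 0.0004 t 7.25 [ 0.01  0.75  0.1   1.89 -0.15  0.51 -1.5 ]
```

move_arm --moves '[[[0, 0, -0.004, 0, 0, 0, 0], [0, 0, -0.008, 0, 0, 0, 0], [0, 0, -0.012, 0, 0, 0, 0], [0, 0, -0.016, 0, 0, 0, 0], [0, 0, -0.02, 0, 0, 0, 0]]]'

```text
clock: 7.75
position: [0.5621, -0.0859, 0.0135]
tool_rot: [3.141, -0.0, -0.142]
force: [-0.8, -5.1, 1.2]
grip_width: -0.0
finger_force: 2.1
```

move_arm --moves '[[[0, 0, -0.004, 0, 0, 0, 0], [0, 0, -0.008, 0, 0, 0, 0], [0, 0, -0.012, 0, 0, 0, 0], [0, 0, -0.016, 0, 0, 0, 0], [0, 0, -0.02, 0, 0, 0, 0]]]'

```text
clock: 8.25
position: [0.5649, -0.0655, 0.0135]
tool_rot: [3.142, 0.0, -0.141]
force: [-1.1, -4.6, 2.2]
grip_width: -0.0001
finger_force: 2.3
```

Run:
```python
from h import *
go(*lane(-.1),.013,YL-90)
save('top','c3.png',(215,155,345,255),5)
```

```text
shift [ 0.0005 -0.0249  0.0005] turn [0.     0.     0.0009] at [ 0.5649 -0.0655  0.0135] [ 3.142  0.    -0.141] F [-1.1 -4.6  2.2] w -0.0001 t 8.25 [-0.07  0.75  0.11  1.89 -0.16  0.51 -1.56]
```

View pics/c3.png

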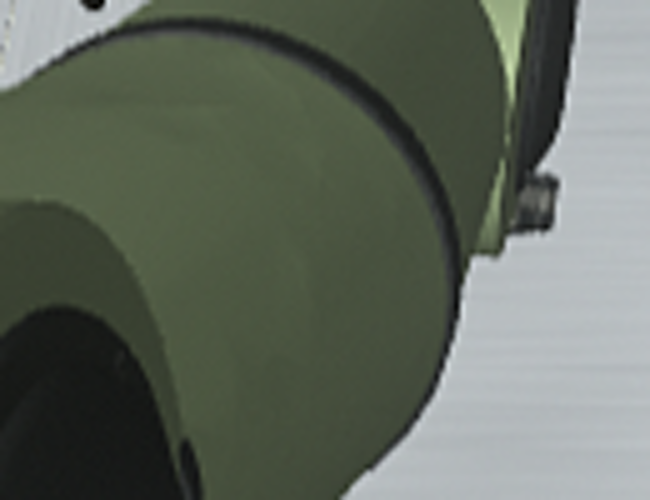

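move_arm --moves '[[[0, 0, -0.003, 0, 0, 0, 0], [0, 0, -0.006, 0, 0, 0, 0], [0, 0, -0.009, 0, 0, 0, 0], [0, 0, -0.012, 0, 0, 0, 0], [0, 0, -0.014, 0, 0, 0, 0]]]'

```text
clock: 8.8
position: [0.5669, -0.0516, 0.0134]
tool_rot: [-3.142, 0.0, -0.141]
force: [-1.4, -4.4, 1.7]
grip_width: 0.0002
finger_force: 2.4
```

move_arm --moves '[[[0, 0, -0.0005, 0, 0, 0, 0], [0, 0, -0.001, 0, 0, 0, 0], [0, 0, -0.0015, 0, 0, 0, 0], [0, 0, -0.002, 0, 0, 0, 0], [0, 0, -0.0025, 0, 0, 0, 0]]]'

```text
clock: 9.3
position: [0.5672, -0.0496, 0.0135]
tool_rot: [-3.142, 0.0, -0.141]
force: [-0.5, -4.7, 1.8]
grip_width: 0.0003
finger_force: 2.4
```

move_arm --moves '[[[0, 0, -0.0006, 0, 0, 0, 0], [0, 0, -0.0012, 0, 0, 0, 0], [0, 0, -0.0018, 0, 0, 0, 0], [0, 0, -0.0024, 0, 0, 0, 0], [0, 0, -0.003, 0, 0, 0, 0]]]'

```text
clock: 9.8
position: [0.5677, -0.0465, 0.0135]
tool_rot: [-3.142, 0.0, -0.141]
force: [0.2, -4.7, 2.5]
grip_width: 0.0004
finger_force: 2.4
```

move_arm --moves '[[[0, 0, -0.0006, 0, 0, 0, 0], [0, 0, -0.0012, 0, 0, 0, 0], [0, 0, -0.0018, 0, 0, 0, 0], [0, 0, -0.0024, 0, 0, 0, 0]]]'

```text
clock: 10.2
position: [0.568, -0.0441, 0.0135]
tool_rot: [-3.142, 0.0, -0.141]
force: [-0.1, -4.4, 1.7]
grip_width: 0.0004
finger_force: 2.4
```

move_arm --moves '[[[0, 0, -0.0006, 0, 0, 0, 0], [0, 0, -0.0012, 0, 0, 0, 0], [0, 0, -0.0018, 0, 0, 0, 0], [0, 0, -0.0024, 0, 0, 0, 0]]]'

```text
clock: 10.6
position: [0.5683, -0.0417, 0.0135]
tool_rot: [-3.142, 0.0, -0.141]
force: [-0.8, -4.5, 1.6]
grip_width: -0.0004
finger_force: 2.4
```

Run:
```python
from h import *
save('scene','s3.png',(310,280,420,360),6)
for s,z in [(.07,.03),(.08,.03),(.09,.03),(.1,.03)]:
  print(s,[(( proj('scene',[*lane(s,y),z])-[310,280])*6).round(0) for y in (-.031,.031)])
go(*lane(-.1),.0135,YL-90)
```

```text
0.07 [array([193., 206.]), array([372., 151.])]
0.08 [array([206., 231.]), array([386., 174.])]
0.09 [array([219., 256.]), array([401., 198.])]
0.1 [array([232., 281.]), array([415., 223.])]
shift [ 0.0005 -0.0007 -0.    ] turn [-0.      0.      0.0009] at [ 0.5683 -0.0416  0.0135] [-3.142  0.    -0.141] F [-0.7 -4.3  2.6] w -0.0 t 10.65 [-0.11  0.76  0.12  1.89 -0.16  0.51 -1.6 ]
```

View pics/s3.png

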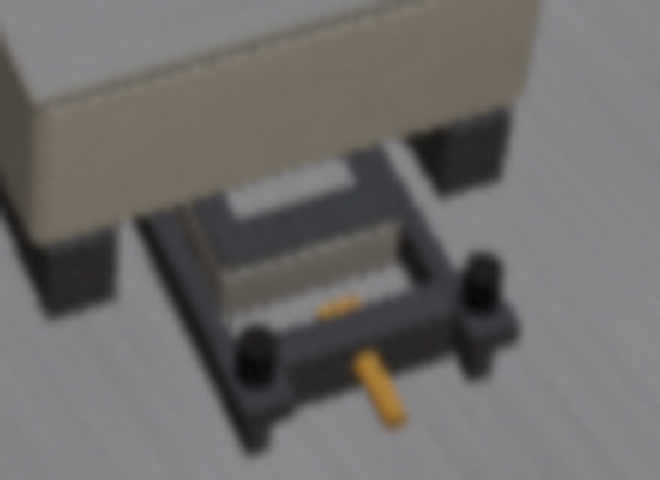

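The tin's front edge runs (225,272)–(402,222), about s = 0.097. The stop is still roughly 18–23 mm ahead and the tongue at (340,308) is still free, so I can go 10 mm quickly.

move_arm --moves '[[[0, 0, -0.002, 0, 0, 0, 0], [0, 0, -0.004, 0, 0, 0, 0], [0, 0, -0.006, 0, 0, 0, 0], [0, 0, -0.008, 0, 0, 0, 0], [0, 0, -0.01, 0, 0, 0, 0]]]'

```text
clock: 11.15
position: [0.5697, -0.0317, 0.0134]
tool_rot: [-3.142, 0.0, -0.141]
force: [-0.1, -4.5, 2.7]
grip_width: 0.0002
finger_force: 2.4
```

move_arm --moves '[[[0, 0, -0.0006, 0, 0, 0, 0], [0, 0, -0.0012, 0, 0, 0, 0], [0, 0, -0.0018, 0, 0, 0, 0], [0, 0, -0.0024, 0, 0, 0, 0]]]'

```text
clock: 11.55
position: [0.5701, -0.0296, 0.0135]
tool_rot: [3.142, 0.0, -0.141]
force: [-0.5, -4.8, 2.5]
grip_width: -0.0001
finger_force: 2.4
```

move_arm --moves '[[[0, 0, -0.0006, 0, 0, 0, 0], [0, 0, -0.0012, 0, 0, 0, 0], [0, 0, -0.0018, 0, 0, 0, 0], [0, 0, -0.0024, 0, 0, 0, 0]]]'

```text
clock: 11.95
position: [0.5704, -0.0271, 0.0135]
tool_rot: [-3.142, 0.0, -0.141]
force: [-1.5, -4.1, 3.0]
grip_width: -0.0001
finger_force: 2.4
```

Run:
```python
from h import *
for i in range(1):
  save('scene','s4.png',(310,280,420,360),6)
im=cv2.imread('pics/s4.png');b=cv2.imread('pics/s3.png')
m=lambda im:(im[:,:,2].astype(int)-im[:,:,0]>70)
for k in (b,im):
  M=m(k);n,l,st,c=cv2.connectedComponentsWithStats(M.astype('uint8'));print(st[1:],c[1:].round(0))
```

```text
[[ 323  302   28   12  142]
 [ 357  355   45   68 1444]] [[337. 307.]
 [379. 387.]]
[[ 321  299   34   16  263]
 [ 357  355   45   68 1441]] [[337. 306.]
 [379. 387.]]
```

move_arm --moves '[[[0, 0, -0.001, 0, 0, 0, 0], [0, 0, -0.002, 0, 0, 0, 0], [0, 0, -0.003, 0, 0, 0, 0], [0, 0, -0.004, 0, 0, 0, 0]]]'

```text
clock: 12.4
position: [0.571, -0.0231, 0.0135]
tool_rot: [3.142, 0.0, -0.141]
force: [-1.1, -5.5, 1.0]
grip_width: 0.0002
finger_force: 2.6
```

```bash
cat > t.py <<'E'
from h import *
save('scene','s5.png',(310,280,420,360),6)
k=cv2.imread('pics/s5.png');M=(k[:,:,2].astype(int)-k[:,:,0]>70)
n,l,st,c=cv2.connectedComponentsWithStats(M.astype('uint8'));print(st[1:],c[1:].round(0))
o=bot.observe();print(o['force'],o['position'],o['clock'])
E
python3 t.py
```

```text
[[ 334  302   18    8   77]
 [ 324  309    8    4   21]
 [ 351  352   51   72 1624]] [[343. 305.]
 [327. 311.]
 [378. 385.]]
[-0.92227001 -4.84723849  2.5384507 ] [ 0.57101366 -0.02290325  0.01347468] 12.45
```

move_arm --moves '[[[0, 0, -0.0006, 0, 0, 0, 0], [0, 0, -0.0012, 0, 0, 0, 0], [0, 0, -0.0018, 0, 0, 0, 0], [0, 0, -0.0024, 0, 0, 0, 0], [0, 0, -0.003, 0, 0, 0, 0]]]'

```text
clock: 12.95
position: [0.5714, -0.0203, 0.0134]
tool_rot: [3.141, 0.0, -0.141]
force: [-0.5, -5.0, 3.4]
grip_width: -0.0001
finger_force: 2.8
```

```bash
python3 t.py
```

```text
[[ 347  349   59   82 2065]] [[378. 385.]]
[-0.59235486 -6.17899744  3.32684902] [ 0.57138934 -0.02016785  0.01347099] 13.0
```

move_arm --moves '[[[0, 0, -0.0005, 0, 0, 0, 0], [0, 0, -0.001, 0, 0, 0, 0], [0, 0, -0.0015, 0, 0, 0, 0], [0, 0, -0.002, 0, 0, 0, 0]]]'

```text
clock: 13.4
position: [0.5716, -0.0184, 0.0135]
tool_rot: [3.141, 0.0, -0.141]
force: [-1.4, -5.4, 2.4]
grip_width: 0.0003
finger_force: 2.8
```

move_arm --moves '[[[0, 0, -0.0004, 0, 0, 0, 0], [0, 0, -0.0008, 0, 0, 0, 0], [0, 0, -0.0012, 0, 0, 0, 0], [0, 0, -0.0016, 0, 0, 0, 0]]]'

```text
clock: 13.8
position: [0.5718, -0.0168, 0.0135]
tool_rot: [3.141, 0.0, -0.141]
force: [-0.4, -5.6, 2.4]
grip_width: 0.0001
finger_force: 2.9
```

move_arm --moves '[[[0, 0, -0.0004, 0, 0, 0, 0], [0, 0, -0.0008, 0, 0, 0, 0], [0, 0, -0.0012, 0, 0, 0, 0], [0, 0, -0.0016, 0, 0, 0, 0]]]'

```text
clock: 14.2
position: [0.5721, -0.0153, 0.0134]
tool_rot: [3.141, 0.0, -0.141]
force: [-1.2, -8.5, 3.3]
grip_width: 0.0
finger_force: 4.2
```

move_arm --moves '[[[0, 0, -0.0003, 0, 0, 0, 0], [0, 0, -0.0006, 0, 0, 0, 0], [0, 0, -0.0006, 0, 0, 0, 0]]]'

```text
clock: 14.5
position: [0.572, -0.0153, 0.0134]
tool_rot: [3.141, 0.0, -0.142]
force: [-2.0, -8.4, 2.2]
grip_width: -0.0001
finger_force: 4.6
```

move_arm --moves '[[[0, 0, -0.0005, 0, 0, 0, 0], [0, 0, -0.001, 0, 0, 0, 0], [0, 0, -0.001, 0, 0, 0, 0]]]'

```text
clock: 14.8
position: [0.5721, -0.0152, 0.0135]
tool_rot: [3.14, 0.0, -0.143]
force: [-2.1, -14.1, 3.3]
grip_width: 0.0
finger_force: 6.9
```

move_arm --moves '[[[0, 0, -0.0003, 0, 0, 0, 0], [0, 0, -0.0003, 0, 0, 0, 0], [0, 0, -0.0003, 0, 0, 0, 0], [0, 0, -0.0003, 0, 0, 0, 0], [0, 0, -0.0003, 0, 0, 0, 0]]]'

```text
clock: 15.3
position: [0.5721, -0.0151, 0.0135]
tool_rot: [3.14, 0.0, -0.143]
force: [-2.3, -14.4, 3.1]
grip_width: -0.0002
finger_force: 7.5
```

move_arm --moves '[[[0, 0, 0, 0, 0, 0, 0], [0, 0, 0, 0, 0, 0, 0]]]'

```text
clock: 15.5
position: [0.5721, -0.0151, 0.0135]
tool_rot: [3.14, 0.0, -0.143]
force: [-2.6, -15.4, 4.0]
grip_width: -0.0003
finger_force: 7.5
```

```bash
python3 t.py
```

```text
[[ 346  349   70   97 2732]] [[381. 389.]]
[ -2.20240801 -13.71462039   2.85988953] [ 0.57208134 -0.01510466  0.01347755] 15.55
```

move_arm --moves '[[[0, 0, 0.005, 0, 0, 0, 0], [0, 0, 0.02, 0, 0, 0, 0], [0, 0, 0.045, -0.01, 0, 0, 0], [0, 0, 0.05, -0.05, 0, 0, 0], [0, 0, 0.05, -0.09, 0, 0, 0]]]'

```text
clock: 16.05
position: [0.5643, -0.0646, 0.104]
tool_rot: [3.141, 0.002, -0.143]
force: [1.1, 0.9, 0.5]
grip_width: -0.0001
finger_force: 0.0
```

```bash
python3 -c "
from h import *
go(.4625,.0115,.1,YL-90)"; python3 t.py
```

```text
shift [-0.1116 -0.0608  0.0042] turn [0.0001 0.0003 0.0005] at [ 0.5643 -0.0646  0.104 ] [ 3.141e+00  2.000e-03 -1.430e-01] F [1.1 0.9 0.5] w -0.0001 t 16.05 [-0.1   0.61  0.15  1.86 -0.14  0.68 -1.58]
[[ 347  349   69   96 2683]] [[381. 389.]]
[ 6.08902711 -0.41137302  8.80127544] [ 0.56735614 -0.0643309   0.11035203] 16.1
```

move_arm --moves '[[[0, -0.112, -0.061, 0, 0, 0, 0], [0, -0.112, -0.061, 0, 0, 0, 0], [0, -0.112, -0.061, 0, 0, 0, 0], [0, -0.112, -0.061, 0, 0, 0, 0], [0, -0.112, -0.061, 0, 0, 0, 0]]]'

```text
clock: 16.6
position: [0.4633, 0.0135, 0.1037]
tool_rot: [-3.141, -0.001, -0.14]
force: [0.7, -0.5, -1.0]
grip_width: 0.0
finger_force: 0.0
```

```bash
python3 -c "
from h import *
go(.4625,.0115,.06,YL-90)"
```

```text
shift [-0.0005  0.0022  0.0437] turn [-0.0001 -0.0001  0.001 ] at [0.4633 0.0135 0.1037] [-3.141e+00 -1.000e-03 -1.400e-01] F [ 0.7 -0.5 -1. ] w 0.0 t 16.6 [-0.27  0.48  0.15  2.13 -0.14  0.54 -1.73]
```

move_arm --moves '[[[0, -0.0005, 0.0022, 0.02, 0, 0, 0], [0, -0.0005, 0.0022, 0.04, 0, 0, 0], [0, -0.0005, 0.0022, 0.043, 0, 0, 0], [0, -0.0005, 0.0022, 0.046, 0, 0, 0], [0, -0.0005, 0.0022, 0.048, 0, 0, 0]]]'

```text
clock: 17.1
position: [0.4625, 0.0107, 0.0558]
tool_rot: [3.141, -0.0, -0.142]
force: [-3.8, -3.7, 19.5]
grip_width: 0.0002
finger_force: 9.3
```

move_arm --moves '[[[0, 0, 0, 0, 0, 0, 0], [0, 0, 0, 0, 0, 0, 0]]]'

```text
clock: 17.3
position: [0.4626, 0.0109, 0.0562]
tool_rot: [3.142, -0.001, -0.142]
force: [-1.1, -3.1, 4.8]
grip_width: 0.0
finger_force: 2.4
```

move_arm --moves '[[[0, 0, 0, 0.0005, 0, 0, 0], [0, 0, 0, 0.001, 0, 0, 0], [0, 0, 0, 0.001, 0, 0, 0]]]'

```text
clock: 17.6
position: [0.4627, 0.011, 0.0557]
tool_rot: [-3.141, -0.001, -0.142]
force: [-5.8, -4.0, 24.0]
grip_width: -0.0001
finger_force: 11.7
```

move_arm --moves '[[[0, 0, 0, -0.001, 0, 0, 0], [0, 0, 0, -0.002, 0, 0, 0], [0, 0, 0, -0.003, 0, 0, 0], [0, 0, 0, -0.003, 0, 0, 0]]]'

```text
clock: 18.0
position: [0.4627, 0.0113, 0.0579]
tool_rot: [-3.141, -0.001, -0.142]
force: [0.0, -2.8, 4.2]
grip_width: 0.0002
finger_force: 1.9
```

move_arm --moves '[[[0, 0, 0, -0.001, 0, 0, 0], [0, 0, 0, -0.002, 0, 0, 0], [0, 0, 0, -0.002, 0, 0, 0]]]'

```text
clock: 18.3
position: [0.4625, 0.0115, 0.0596]
tool_rot: [-3.141, -0.0, -0.141]
force: [1.2, -0.2, 3.0]
grip_width: -0.0001
finger_force: 1.4
```

move_arm --moves '[[[0, 0, 0, -0.01, 0, 0, 0], [0, 0, 0, -0.04, 0, 0, 0], [0, 0, 0, -0.08, 0, 0, 0], [0, 0, 0, -0.11, 0, 0, 0], [0, 0, 0, -0.11, 0, 0, 0]]]'

```text
clock: 18.8
position: [0.4636, 0.0117, 0.1732]
tool_rot: [-3.14, -0.005, -0.141]
force: [0.9, 0.1, -1.4]
grip_width: -0.0001
finger_force: 0.0
```

move_arm --moves '[[[0, 0, 0.05, 0, 0, 0, 0], [0, 0, 0.09, 0, 0, 0, 0], [0, 0, 0.1, 0, 0, 0, 0], [0, 0, 0.1, 0, 0, 0, 0], [0, 0, 0.1, 0, 0, 0, 0]]]'

```text
clock: 19.3
position: [0.4481, -0.0867, 0.1694]
tool_rot: [-3.141, 0.001, -0.141]
force: [0.3, 0.8, -1.0]
grip_width: -0.0003
finger_force: 0.0
```

```bash
python3 t.py; python3 -c "
from h import *
save('scene','fin.png',(200,120,480,370),2.4)"
```

```text
[[ 347  350   68   95 2612]] [[381. 389.]]
[-0.55974694  0.02945604  0.39211768] [ 0.44829119 -0.08636131  0.16936727] 19.35
```

View pics/fin.png

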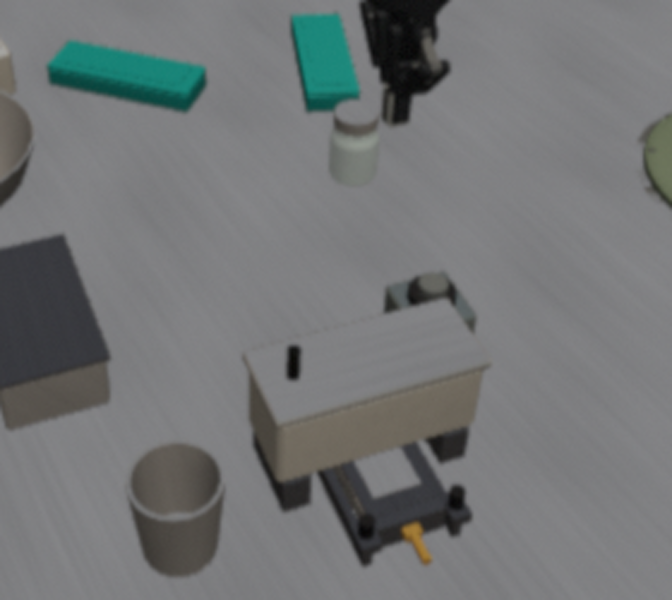

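The tin is flush on the stop at (400,500), with the pin pushed out at (418,545). The key is up at (430,287), the bystanders are where they were, and the arm is clear.

```bash
python3 -c "
from workcell import bot
print(bot.job_done())"
```

```text
the job is handed in; nothing more can be done
None
```

The job is handed in, with no verdict returned: the tin is home on the stop after a press of about 10 N for roughly 0.7 s, the start key was then pressed to its end and let go, and the deep tin, jar and cup were not touched (about 19 s used).

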